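Load the stone blanks into their polishing nests

ROBOT

A 6-joint arm with a two-finger parallel gripper is mounted at the origin on the work surface. World frame = base frame: x ahead of the robot, y to its left, z up, the work surface at z = 0. Lengths are in mm, angles in rad, forces in N, time in s.
With the tool pointing down it reaches from about 275 to 750 mm from the base axis. Payload 10.2 kg.
Tool frame: the origin (TCP) lies where the fingers leave the gripper's body, on its centre line; the fingertips stand 73 mm ahead of it and the grasp point (between the pads) lies 54 mm ahead of it (ctrl.tip_extent is the z of the fingertips in the tool frame, in mm); z points along the fingers, y is the line along which they close (so a half turn about z gives the same grasp; the last joint's range is limited). The gripper opens to 85 mm and grips with 20 to 120 N. Pads are 22 mm wide; open, the fingers measure 114 mm over their backs; the gripper's body (76 mm by 85 mm) begins 54 mm behind the grasp point. The pads swing forward as they close: fully open they stand 13 mm farther back than shut.
Start: joints at [-1.558, 0.313, 1.498, -0, 1.331, -0.223], TCP at [122.637, -510.482, 303.894] pointing down, gripper open.
Joint ranges: [-2.94, 2.94], [-0.97, 2.17], [0.19, 2.56], [-1.23, 4.37], [0.02, 3.11], [-2.88, 2.88]. Speed limits (rad/s): [2.39, 2.39, 3.01, 3.14, 3.14, 3.14].

INTERFACE

Orientations are given as a unit quaternion [w, x, y, z].
In Python, from rig import readout, cams, order, ctrl gives the robot as it stands.
- The arm moves only by the tool step_hand, called after "Call:" by a JSON object that holds its "fn" and its "kwargs". Schema: {"type":"object","properties":{"plan":{"type":"array","items":{"type":"number"},"minItems":6,"maxItems":48},"finger_gap":{"type":"number"},"clamp_n":{"type":"number"},"only":{"type":"string"},"quiet":{"type":"boolean"},"lines":{"type":"string"}},"required":["plan"],"additionalProperties":false}. plan is one flat list of numbers that holds 1 to 8 rows one after another, with no inner brackets; each row has 6 numbers: dx, dy, dz in a scale on which 1.0 is 1000 mm, then a rotation vector rx, ry, rz in a scale on which 1.0 is 180 degrees; each row is the pose to reach, as a shift and turn from the pose commanded when the call began, along the tool's axes at that moment; what a row does not reach only later rows make up. A row lasts 1/10 s, in which the tool goes at most 50 mm and 0.15 rad, less where a joint would pass 70% of its speed; a pose out of reach is approached as far as the arm can. finger_gap is the opening from 0.0 (shut) to 1.0 (fully open), set as the call begins (left out keeps the last). The fingers move at their own pace and stop on an object; clamp_n is the grip in N (left out, the last holds). Time passes only in rows, so rows that do not move let the fingers close. The tool returns the time, the measured TCP pose, the force, the opening and the grip force at its end. only (a regular expression) keeps the lines of the reply that match it, lines (a string "A,B") keeps lines A to B, and quiet returns only ok. No shift or turn number may pass 1 either way. Input that does not fit is refused with a message, and nothing moves.
- readout.sense(): the state, without advancing time (a new reading comes with each control period).
- cams.capture(name): name is "side" or "top" or "wrist"; returns (picture, depth): 400x640x3 uint8, red, green, blue; 400x640 float32, mm along the optical axis (not along the pixel's ray), 0 where there is no reading.
- cams.calibration(name): a dict with "fx", "fy", "cx", "cy" (pixels), "position" and "attitude" of the camera in the world. Camera axes: x right, y down, z forward; pixel columns grow to the right and rows downward; lengths in mm; the calibration is good to about 2 mm. A picture is of the moment at which its call begins: read the wrist's pose just before it. calibration takes no time and is no camera call; for the wrist camera it gives the pose at the moment of the call.
- order.finish_job(): hands the job in; it is judged then, once.
Trained networks look in the newest picture that a camera, given by its name, has taken for a name from the list of things; names that differ only in an ending like _2 or _b are one class to them, and where a whole thing is asked for, a point or a joint stands for the part that bears it (a point fixed in the world has none). Each returns a list of dicts, best first, with "p" (0 to 1); they miss things now and then, are a little off and sometimes report something else, mostly with a low value. They report only what shows in the picture. A call takes as long as a camera call. They do not tell look-alikes from the thing itself.
- cams.trace(target, camera): "pixels" (400x640 bool, what is visible of it) and "bbox" ([left, top, right, bottom] in pixels, round what is visible of it).
- cams.spot_point(target, camera): "uv" ([column, row] in pixels: a listed point, or the origin of a listed thing).
The state is a dict: "time_s": time; "joints": joint angles; "dq": joint speeds; "tau": joint torques, N m; "eef_pos": TCP position; "ee_rot": TCP orientation; "force": force on the tool from outside, world axes, zero at the start; "wrist_torque": the same for the moment, N m; "grip_width": opening from 0.0 (shut) to 1.0 (fully open); "grip_force": force on a finger pad.
Only numpy, scipy, OpenCV 4.12 (cv2) and the standard library are available. Lean on these libraries where they do the work, as an engineer would, in place of code of your own. Each camera call takes 0.05 s, during which the arm holds its last target. There are 200 camera calls.

TASK

Four cut stone blanks (a ring, a square, a hexagon and a long bar) lie about the bench among four fixed plywood nests. Put each blank into the nest whose rim has its own outline, so that it lies flat on the nest's board inside the rim, and set each down gently: never drop or throw one. Leave the jar standing where it is.

Things in the scene. Friction and masses are not known exactly. Their poses are not given: they have to be found in the camera images.
- ring_blank: Stone ring, 60 mm outside diameter, with a round through hole of 26 mm, about 0.15 kg. Loose, polished pale marble like the other blanks, 24 mm thick, lying flat on the bench (z = 0). Origin: centre of its underside; z up.
- square_blank: Square stone block, 46 x 46 mm, sides along its x and y, about 0.14 kg. Loose, polished pale marble like the other blanks, 24 mm thick, lying flat on the bench (z = 0). Origin: centre of its underside; z up.
- hex_blank: Regular hexagonal stone block, 52 mm across flats, 60 mm across corners; a pair of flats faces along +x and -x (the other flats every 60 degrees), about 0.15 kg. Loose, polished pale marble like the other blanks, 24 mm thick, lying flat on the bench (z = 0). Origin: centre of its underside; z up.
- bar_blank: Oblong stone bar, 34 mm along its x and 96 mm along its y, about 0.21 kg. Loose, polished pale marble like the other blanks, 24 mm thick, lying flat on the bench (z = 0). Origin: centre of its underside; z up.
- ring_nest: Nest for the ring: a round rim, inside diameter 76 mm, with a small black stud (10 mm diameter, its top level with the rim) at the centre which goes into the ring's hole; board 96 x 96 mm. Fixed plywood board 4 mm thick with a black rim 6 mm wide, rim top 9 mm above the bench; the blank lies on the board's top, 4 mm above the bench. Origin: centre of the board's underside; z up.
- square_nest: Nest for the square: a square rim, inside 62 x 62 mm, sides along its x and y; board 96 x 96 mm. Fixed plywood board 4 mm thick with a black rim 6 mm wide, rim top 9 mm above the bench; the blank lies on the board's top, 4 mm above the bench. Origin: centre of the board's underside; z up.
- hex_nest: Nest for the hexagon: a hexagonal rim, inside 68 mm across flats, a pair of flats facing along +x and -x; board 96 x 96 mm. Fixed plywood board 4 mm thick with a black rim 6 mm wide, rim top 9 mm above the bench; the blank lies on the board's top, 4 mm above the bench. Origin: centre of the board's underside; z up.
- bar_nest: Nest for the bar: an oblong rim, inside 50 mm along its x and 112 mm along its y; board 70 x 132 mm. Fixed plywood board 4 mm thick with a black rim 6 mm wide, rim top 9 mm above the bench; the blank lies on the board's top, 4 mm above the bench. Origin: centre of the board's underside; z up.
- jar: Amber glass jar with black cap and paper label, 48 mm diameter, 70 mm tall, standing loose among the blanks and nests; not to be disturbed. Origin: centre of its underside. Two rough brown pebbles, up to 40 mm wide and 30 mm tall, also lie among the blanks and nests.
Mind the look-alikes: they are no part of the job. What is shaped like the square_blank but turquoise is not meant.

How it is judged (in metres and radians):
At the end, for the whole second after the job is handed in: Each blank at rest in its own nest: centre within 13 mm of the nest's, underside on the board (2 to 6.5 mm above the nest's underside), same side up as at the start, level within 0.05 rad. The jar is upright (0.2 rad) and within 40 mm of where it was (horizontal distance between ring_blank and ring_nest below 0.013 m and z of ring_blank in the frame of ring_nest between 0.002 and 0.0065 m and angle between each of ring_blank, square_blank, hex_blank, bar_blank's own z axis and vertical below 0.05 rad and linear speed of each of ring_blank, square_blank, hex_blank, bar_blank below 0.01 m/s and angular speed of each of ring_blank, square_blank, hex_blank, bar_blank below 0.1 rad/s and horizontal distance between square_blank and square_nest below 0.013 m and z of square_blank in the frame of square_nest between 0.002 and 0.0065 m and horizontal distance between hex_blank and hex_nest below 0.013 m and z of hex_blank in the frame of hex_nest between 0.002 and 0.0065 m and horizontal distance between bar_blank and bar_nest below 0.013 m and z of bar_blank in the frame of bar_nest between 0.002 and 0.0065 m and angle between jar's own z axis and vertical below 0.2 rad and distance of jar from where it was at the start of the episode below 0.04 m); the robot touches nothing.
It fails at once if the ring blank is dropped or thrown (moves faster than 0.8 m/s with no finger on it) (linear speed of ring_blank above 0.8 m/s and contact force between the fingers and ring_blank below 0.05 N).
It fails at once if the square blank is dropped or thrown (moves faster than 0.8 m/s with no finger on it) (linear speed of square_blank above 0.8 m/s and contact force between the fingers and square_blank below 0.05 N).
It fails at once if the hex blank is dropped or thrown (moves faster than 0.8 m/s with no finger on it) (linear speed of hex_blank above 0.8 m/s and contact force between the fingers and hex_blank below 0.05 N).
It fails at once if the bar blank is dropped or thrown (moves faster than 0.8 m/s with no finger on it) (linear speed of bar_blank above 0.8 m/s and contact force between the fingers and bar_blank below 0.05 N).
It fails at once if the jar is knocked over or pushed more than 40 mm (angle between jar's own z axis and vertical above 0.5 rad or distance of jar from where it was at the start of the episode above 0.04 m).
It also fails if it takes over 99 s, if anything falls off the work surface, if the arm or the gripper's body presses on something with over 40 N, if the wrist force passes 120 N, or if a joint passes its speed limit or range.

## Working session

There is one attempt and no reset: what is moved stays moved. The work goes in short steps, Python scripts to look and compute and a tool call to move; the robot and the scene stay as the last step left them, time stands still between calls to the robot, and variables do not carry over. Pictures are saved under pics/ and viewed, at most 14 in all, crops included, and the job is handed in when it is done.

```bash
ls; mkdir -p pics; cat > h.py <<'E'
import numpy as np,cv2
from rig import readout,cams,order,ctrl
from scipy.spatial.transform import Rotation as R
def cal(n):
    c=cams.calibration(n); return c
def q2R(q): q=np.array(q,float); return R.from_quat([q[1],q[2],q[3],q[0]]).as_matrix() if q.size==4 else q.reshape(3,3)
def plane(uv,c,z):
    uv=np.atleast_2d(np.array(uv,float)); d=np.c_[(uv[:,0]-c['cx'])/c['fx'],(uv[:,1]-c['cy'])/c['fy'],np.ones(len(uv))]@q2R(c['attitude']).T
    p=np.array(c['position']); return p+d*((z-p[2])/d[:,2])[:,None]
def save(n,im): cv2.imwrite('pics/'+n,im[:,:,::-1])
E
python3 - <<'E'
from h import *
for n in('top','side'):
    p,d=cams.capture(n); save(n+'.png',p); np.save(n+'_d.npy',d); np.save(n+'_p.npy',p); print(n,cal(n))
    if n=='top':
        c=cal(n)
        for t in['ring_blank','square_blank','hex_blank','bar_blank','ring_nest','square_nest','hex_nest','bar_nest','jar']:
            for i,r in enumerate(cams.trace(t,n)[:3]):
                m=r['pixels'].astype(np.uint8); np.save(f'm_{t}_{i}.npy',m)
                k=max(cv2.findContours(m,0,2)[0],key=cv2.contourArea).reshape(-1,2)
                z=0 if t=='jar' else (24 if 'blank' in t else 9)
                w=plane(k,c,z)[:,:2].astype(np.float32); rr=cv2.minAreaRect(w)
                print(t,round(r['p'],2),r['bbox'],np.round(rr[0],1),np.round(rr[1],1),round(rr[2],1),m.sum(),p[m>0].mean(0).astype(int))
print(readout.sense())
E
```

```text
pics
top {'fx': 390.7266372604544, 'fy': 390.7266372604544, 'cx': 323.19202007857075, 'cy': 201.77218939028518, 'position': array([ 290.34732133,   57.04413278, 1259.04062114]), 'attitude': array([-0.05940772,  0.71132158, -0.69788434,  0.05873488])}
ring_blank 0.77 [429.1, 243.5, 447.0, 259.2] [ 349.2 -305.8] [49.9 63.5] 1.1 267 [143 129 110]
square_blank 0.83 [167.0, 178.9, 184.3, 195.7] [539.8 537.7] [49.4 57.3] 1.1 260 [ 28 109  94]
square_blank 0.79 [196.0, 212.8, 213.0, 232.3] [429.6 442.7] [44.8 49.3] 1.1 228 [ 26 119 105]
square_blank 0.66 [198.6, 155.5, 217.6, 171.4] [621.7 434.4] [52.4 46.4] 40.0 213 [ 21 116 102]
hex_blank 0.74 [296.4, 208.1, 310.9, 226.6] [448.6 122. ] [57.8 47.8] 1.4 236 [157 158 149]
bar_blank 0.9 [367.1, 147.8, 403.0, 169.1] [ 646.5 -134.9] [37.2 98.6] 28.1 312 [154 145 127]
ring_nest 0.93 [284.5, 146.2, 314.9, 180.0] [630.  144.8] [94.4 95. ] 88.4 782 [137 120  75]
square_nest 0.68 [354.5, 202.0, 393.1, 244.0] [ 436.9 -102.6] [98.5 99.6] 60.2 928 [139 121  75]
bar_nest 0.69 [452.6, 193.1, 501.5, 223.4] [ 493.5 -427.4] [127.6  72.7] 67.6 839 [128 108  
[... 329 characters left out ...]
4])}
{'time_s': 0.55, 'joints': array([-1.55840713e+00,  3.12861288e-01,  1.49774147e+00, -8.00890405e-06,
        1.33102637e+00, -2.23425718e-01]), 'dq': array([-0.00135518, -0.0009231 , -0.00129372,  0.00140305,  0.00013297,
        0.00038449]), 'tau': array([-6.91883488e-04, -4.11985338e+01, -2.59804791e+01, -2.41529151e-04,
        7.04068680e-04, -2.11914778e-05]), 'eef_pos': array([ 122.63203152, -510.46094104,  303.89836739]), 'ee_rot': array([-1.85445188e-05,  9.93056853e-01,  1.17635399e-01, -1.94755376e-06]), 'force': array([ 1.01902737, -0.32005734,  0.03780789]), 'wrist_torque': array([ 0.02952876,  0.02949864, -0.0054209 ]), 'grip_force': 0.0, 'grip_width': 1.0037711970755985}
```

View pics/top.png

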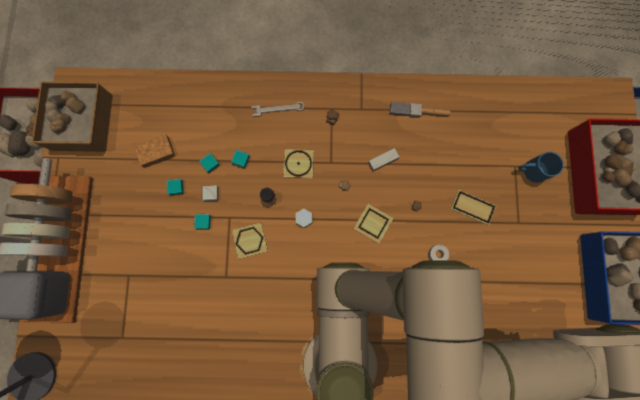

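The top picture shows the ring at (439,253), square blank (210,193), hex (304,218) and bar (384,159). The nests are ring (298,163), square (374,223), hex (249,240) and bar (474,206), and the jar is at (267,196). For the square, the candidates are the pale block at (210,193) and turquoise ones at (209,162), (240,158), (175,187) and (202,221). I choose the pale one and check it in a crop.

```bash
cat >> h.py <<'E'
def seg(p,kind,uv,r=28):
    hsv=cv2.cvtColor(p,cv2.COLOR_RGB2HSV).astype(int); s,v=hsv[...,1],hsv[...,2]
    m=((s<75)&(v>95)) if kind=='blank' else None
    if kind=='nest': m=(hsv[...,0]>=19)&(hsv[...,0]<=32)&(v>90)&(s>70)
    m=m.astype(np.uint8)
    if kind=='nest': m=cv2.morphologyEx(m,3,np.ones((7,7)))
    n,l,st,ce=cv2.connectedComponentsWithStats(m)
    k=[i for i in range(1,n) if st[i,4]>60 and np.hypot(*(ce[i]-uv))<r]
    return (l==min(k,key=lambda i:np.hypot(*(ce[i]-uv)))).astype(np.uint8) if k else m*0
def rect(m,c,z):
    k=max(cv2.findContours(m,0,2)[0],key=cv2.contourArea).reshape(-1,2)
    return cv2.minAreaRect(plane(k,c,z)[:,:2].astype(np.float32))
E
python3 - <<'E'
from h import *
p=np.load('top_p.npy');c=cal('top');d=np.load('top_d.npy')
o=cv2.resize(p[130:270,130:510],None,fx=2.1,fy=2.1,interpolation=cv2.INTER_CUBIC)
for n,uv,k in[('ring',(439,253),'blank'),('sq',(210,193),'blank'),('hex',(304,218),'blank'),('bar',(384,159),'blank'),('Nring',(298,163),'nest'),('Nsq',(374,223),'nest'),('Nhex',(249,240),'nest'),('Nbar',(474,206),'nest')]:
    m=seg(p,k,uv); 
    if m.sum()==0: print(n,'none');continue
    r=rect(m,c,22 if k=='blank' else 4); print(n,np.round(r[0],1),np.round(r[1],1),round(r[2],1),m.sum(),d[uv[1],uv[0]])
    ks=[((q-[130,130])*2.1).astype(int) for q in cv2.findContours(m,0,2)[0]]; cv2.drawContours(o,ks,-1,(255,0,0),1)
save('crop1.png',o)
w,_=cams.capture('wrist'); save('w0.png',w); print(cal('wrist'))
E
```

```text
ring [ 344.6 -306.5] [46.8 57.2] 1.1 213 1251.5083
sq [521.7 428.8] [46.1 45.2] 3.7 208 1257.7137
hex [445.6 123.6] [57.8 51. ] 1.4 241 1244.7207
bar [ 645.7 -135.9] [34.3 96.2] 28.2 298 1271.0676
Nring [629.7 145.8] [95.2 96.4] 88.7 784 1290.3702
Nsq [ 435.8 -101.9] [96.5 95.4] 60.7 861 1260.5958
Nhex [372.3 295.2] [95.2 96.8] 15.3 885 1252.0212
Nbar [ 495.  -427.4] [130.6  70.2] 67.2 793 1269.6343
{'fx': 334.26798860281235, 'fy': 334.26798860281235, 'cx': 317.8743640270161, 'cy': 198.33048613253203, 'position': array([ 187.55280335, -495.50754252,  375.13102669]), 'attitude': array([ 0.10387154,  0.77791026, -0.61428015, -0.08201364])}
```

View pics/crop1.png

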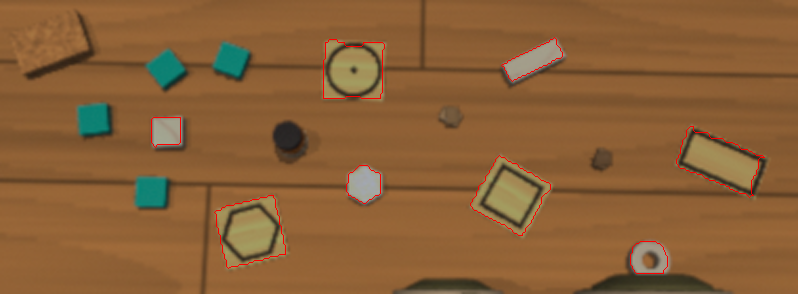

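View pics/w0.png

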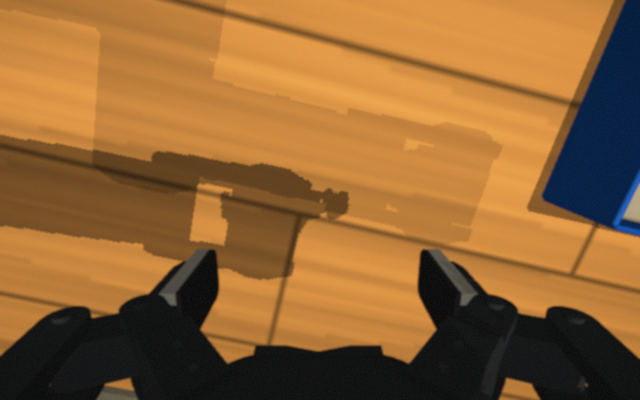

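The crop outlines every thing cleanly and at the right sizes. The pale square at crop (167,131) is the real one. The ring is partly hidden by the arm, so I go above it and look with the wrist camera. The wrist picture shows the fingers and bare bench only.

```bash
cat >> h.py <<'E'
def plan(x,y,z,yaw):   # yaw: closing direction, world deg; prints shift in tool axes, rz
    s=readout.sense(); M=q2R(s['ee_rot']); d=M.T@(np.array([x,y,z])-s['eef_pos'])
    cur=np.degrees(np.arctan2(M[1,1],M[0,1])); dy=(yaw-cur+180)%360-180
    print('d',np.round(d,1),'rz',round(-np.radians(dy),3),'dist',round(np.linalg.norm(d)),'cur',np.round(s['eef_pos'],1),round(cur,1),'t',s['time_s'])
E
python3 - <<'E'
from h import *
print(ctrl.tip_extent)
plan(300,-290,200,-60)
E
```

```text
72.6
d [ 224.  -172.9  103.9] rz -0.288 dist 301 cur [ 122.6 -510.5  303.9] -76.5 t 0.6
```

The rows are not in the units I measure in: shifts go in shares of 1000 mm and turns go in shares of 180 degrees. I convert before sending: 224 mm is 0.224, -173 mm is -0.173, -0.288 rad is -0.0917.

Call:
{"fn": "step_hand", "kwargs": {"plan": [0.224,-0.173,0.104,0,0,-0.0917,0.224,-0.173,0.104,0,0,-0.0917,0.224,-0.173,0.104,0,0,-0.0917,0.224,-0.173,0.104,0,0,-0.0917,0.224,-0.173,0.104,0,0,-0.0917,0.224,-0.173,0.104,0,0,-0.0917,0.224,-0.173,0.104,0,0,-0.0917,0.224,-0.173,0.104,0,0,-0.0917], "finger_gap": 1.0}}

```text
time_s: 1.4
eef_pos: [300.5, -289.5, 199.9]
ee_rot: [0.0, 0.966, 0.26, -0.0]
force: [-0.0, -0.5, 0.0]
grip_width: 1.004
grip_force: 0.0
```

```bash
python3 - <<'E'
from h import *
p,d=cams.capture('wrist');c=cal('wrist');save('w1.png',p);print(c['position'],ctrl.tip_extent)
for r in cams.trace('ring_blank','wrist')[:2]:
    m=r['pixels'].astype(np.uint8);q=rect(m,c,24);print(r['p'],r['bbox'],q)
t,_=cams.capture('top'); m=seg(t,'blank',(439,253));print(rect(m,cal('top'),22) if m.any() else 0)
plan(339,-306,74,-40)
E
```

```text
[ 357.88750223 -257.64663628  271.50055374] 72.6
0.88 [324.3, 121.8, 404.8, 203.6] ((339.8039855957031, -308.88275146484375), (59.4315185546875, 58.389930725097656), 33.81019973754883)
((349.468505859375, -300.6051330566406), (38.604251861572266, 57.7847900390625), 34.92182922363281)
d [ 26.7  32.4 126.4] rz -0.35 dist 133 cur [ 299.6 -291.1  200.4] -60.1 t 1.55
```

View pics/w1.png

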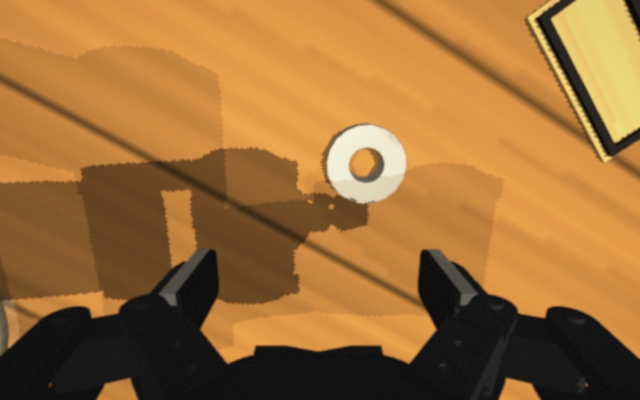

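Ring at pixel (366,163), about (340,-308.5), diameter 59 mm as expected. Grasping it.

```bash
python3 - <<'E'
from h import *
plan(339.8,-308.5,75.5,-40)
E
```

```text
d [ 26.1  35.  124.9] rz -0.35 dist 132 cur [ 299.6 -291.1  200.4] -60.1 t 1.55
```

To row units: 125 mm is 0.125, 120 mm is 0.12, -0.35 rad is -0.1114.

Call:
{"fn": "step_hand", "kwargs": {"plan": [0.026,0.035,0.04,0,0,-0.0477,0.026,0.035,0.07,0,0,-0.0955,0.026,0.035,0.1,0,0,-0.1114,0.026,0.035,0.12,0,0,-0.1114,0.026,0.035,0.125,0,0,-0.1114,0.026,0.035,0.125,0,0,-0.1114], "finger_gap": 1.0}}

```text
time_s: 2.15
eef_pos: [339.7, -308.0, 75.0]
ee_rot: [-0.0, 0.906, 0.422, -0.0]
force: [0.7, -0.5, -0.4]
grip_width: 0.999
grip_force: 0.0
```

Call:
{"fn": "step_hand", "kwargs": {"plan": [0,0,0,0,0,0,0,0,0,0,0,0,0,0,0,0,0,0,0,0,0,0,0,0,0,0,0,0,0,0,0,0,0,0,0,0], "finger_gap": 0.0, "clamp_n": 50}}

```text
time_s: 2.75
eef_pos: [340.2, -307.9, 76.6]
ee_rot: [0.001, 0.906, 0.423, -0.0]
force: [-3.7, 1.7, 12.7]
grip_width: 0.686
grip_force: 50.9
```

Call:
{"fn": "step_hand", "kwargs": {"plan": [0,0,-0.005,0,0,0,0,0,-0.03,0,0,0,0,0,-0.07,0,0,0,0,0,-0.105,0,0,0,0,0,-0.12,0,0,0,0,0,-0.12,0,0,0]}}

```text
time_s: 3.35
eef_pos: [340.5, -307.8, 197.3]
ee_rot: [0.003, 0.906, 0.423, 0.0]
force: [-0.0, -0.7, -2.1]
grip_width: 0.682
grip_force: 54.5
```

```bash
python3 - <<'E'
from h import *
print(readout.sense()['grip_width'],ctrl.tip_extent)
plan(629.7,145.8,195,28.2)
E
```

```text
0.6823635768090864 72.6
d [533.5 -69.4   1.2] rz -1.189 dist 538 cur [ 340.5 -307.8  197.3] -39.9 t 3.35
```

To row units: 310 mm is 0.31, 265 mm is 0.265, -0.9 rad is -0.2865.

Call:
{"fn": "step_hand", "kwargs": {"plan": [0.015,-0.002,0,0,0,-0.0095,0.045,-0.006,0,0,0,-0.0414,0.085,-0.011,0,0,0,-0.0796,0.13,-0.017,0,0,0,-0.121,0.175,-0.023,0,0,0,-0.1623,0.22,-0.029,0,0,0,-0.2037,0.265,-0.034,0,0,0,-0.2451,0.31,-0.04,0,0,0,-0.2865]}}

```text
time_s: 4.15
eef_pos: [508.7, -42.0, 193.8]
ee_rot: [-0.001, 0.63, 0.777, -0.0]
force: [0.3, -0.3, -1.1]
grip_width: 0.682
grip_force: 54.4
```

```bash
python3 - <<'E'
from h import *
plan(629.7,145.8,195,28.2)
E
```

```text
d [158.7 157.2  -1.3] rz -0.284 dist 223 cur [508.7 -42.  193.8] 11.9 t 4.15
```

To row units: 152 mm is 0.152, 151 mm is 0.151, -0.28 rad is -0.0891.

Call:
{"fn": "step_hand", "kwargs": {"plan": [0.03,0.03,0,0,0,-0.0382,0.06,0.06,0,0,0,-0.0637,0.09,0.089,0,0,0,-0.0891,0.12,0.119,0,0,0,-0.0891,0.142,0.141,0,0,0,-0.0891,0.152,0.151,0,0,0,-0.0891,0.152,0.151,0,0,0,-0.0891,0.152,0.151,0,0,0,-0.0891]}}

```text
time_s: 4.95
eef_pos: [625.1, 135.1, 193.6]
ee_rot: [-0.001, 0.517, 0.856, -0.001]
force: [-0.2, 0.7, -1.0]
grip_width: 0.683
grip_force: 54.4
```

```bash
python3 - <<'E'
from h import *
plan(629.7,145.8,84,28.2)
p,d=cams.capture('wrist');save('w2.png',p);c=cal('wrist')
for r in cams.trace('ring_blank','wrist')[:1]:
    m=r['pixels'].astype(np.uint8);q=rect(m,c,140);print(r['p'],r['bbox'],q)
for r in cams.trace('ring_nest','wrist')[:1]:
    m=r['pixels'].astype(np.uint8);q=rect(m,c,4);print(r['p'],r['bbox'],q)
E
```

```text
d [  7.2   9.2 109.6] rz -0.009 dist 110 cur [625.1 135.1 193.6] 27.7 t 4.95
0.89 [244.5, 189.2, 391.8, 337.4] ((625.1395263671875, 135.12762451171875), (63.66806411743164, 60.93550109863281), 82.6204833984375)
0.57 [248.3, 101.6, 415.4, 224.2] ((630.3159790039062, 144.14569091796875), (96.5392074584961, 97.02484893798828), 89.13331604003906)
```

View pics/w2.png

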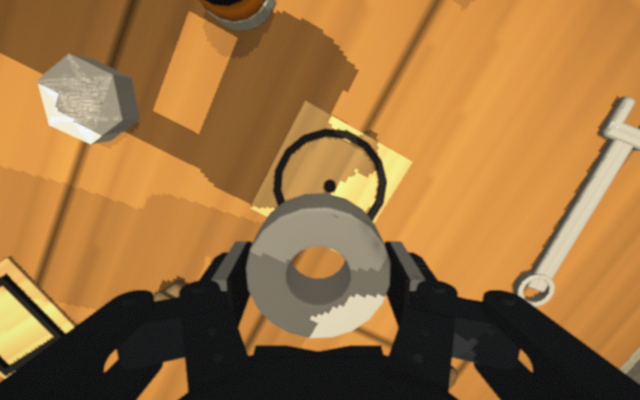

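The ring is centred in the fingers (320,263) and the nest with its stud is at (330,186). Nest position agrees with the top view. Lowering.

To row units: 112.5 mm is 0.1125, 8.5 mm is 0.0085.

Call:
{"fn": "step_hand", "kwargs": {"plan": [0.004,0.005,0.015,0,0,0,0.007,0.0085,0.05,0,0,0,0.007,0.0085,0.085,0,0,0,0.007,0.0085,0.1,0,0,0,0.007,0.0085,0.107,0,0,0,0.007,0.0085,0.111,0,0,0,0.007,0.0085,0.1125,0,0,0,0.007,0.0085,0.1125,0,0,0]}}

```text
time_s: 5.9
eef_pos: [630.4, 145.6, 83.5]
ee_rot: [0.001, 0.518, 0.856, 0.001]
force: [-0.1, 0.1, -1.6]
grip_width: 0.687
grip_force: 54.4
```

To row units: 2 mm is 0.002, 1 mm is 0.001.

Call:
{"fn": "step_hand", "kwargs": {"plan": [0,0,0.001,0,0,0,0,0,0.002,0,0,0,0,0,0.002,0,0,0]}}

```text
time_s: 6.2
eef_pos: [630.1, 145.6, 80.8]
ee_rot: [0.0, 0.517, 0.856, 0.0]
force: [-0.1, 0.8, -0.3]
grip_width: 0.686
grip_force: 54.5
```

Call:
{"fn": "step_hand", "kwargs": {"plan": [0,0,0.0005,0,0,0,0,0,0.001,0,0,0,0,0,0.001,0,0,0]}}

```text
time_s: 6.5
eef_pos: [630.1, 145.6, 80.7]
ee_rot: [0.0, 0.517, 0.856, 0.0]
force: [-3.2, -0.2, 9.4]
grip_width: 0.683
grip_force: 55.4
```

Call:
{"fn": "step_hand", "kwargs": {"plan": [0,0,0,0,0,0,0,0,0,0,0,0,0,0,0,0,0,0,0,0,0,0,0,0], "finger_gap": 1.0}}

```text
time_s: 6.9
eef_pos: [629.9, 145.6, 79.2]
ee_rot: [-0.0, 0.518, 0.856, -0.0]
force: [-0.9, 0.5, 0.7]
grip_width: 0.998
grip_force: 0.0
```

Call:
{"fn": "step_hand", "kwargs": {"plan": [0,0,-0.03,0,0,0,0,0,-0.075,0,0,0,0,0,-0.11,0,0,0,0,0,-0.115,0,0,0,0,0,-0.115,0,0,0]}}

```text
time_s: 7.4
eef_pos: [630.1, 145.6, 195.2]
ee_rot: [0.001, 0.517, 0.856, 0.0]
force: [-0.8, 0.3, -0.6]
grip_width: 1.002
grip_force: 0.0
```

```bash
python3 - <<'E'
from h import *
plan(645.7-20,-135.9,195,28.2)
E
```

```text
d [-2.473e+02 -1.346e+02  2.000e-01] rz -0.009 dist 282 cur [630.1 145.6 195.2] 27.7 t 7.4
```

To row units: -257 mm is -0.257, -240 mm is -0.24.

Call:
{"fn": "step_hand", "kwargs": {"plan": [-0.044,-0.024,0,0,0,0,-0.088,-0.046,0,0,0,0,-0.132,-0.068,0,0,0,0,-0.176,-0.09,0,0,0,0,-0.215,-0.108,0,0,0,0,-0.24,-0.12,0,0,0,0,-0.257,-0.125,0,0,0,0,-0.257,-0.125,0,0,0,0]}}

```text
time_s: 8.2
eef_pos: [638.4, -141.6, 192.9]
ee_rot: [-0.001, 0.518, 0.855, -0.0]
force: [0.7, -0.3, -0.1]
grip_width: 1.004
grip_force: 0.0
```

```bash
python3 - <<'E'
from h import *
p,d=cams.capture('wrist');save('w3.png',p);c=cal('wrist')
for r in cams.trace('bar_blank','wrist')[:2]:
    m=r['pixels'].astype(np.uint8);q=rect(m,c,24);print(r['p'],r['bbox'],q)
t,_=cams.capture('top');c=cal('top')
for r in cams.trace('ring_blank','top')[:2]:
    q=rect(r['pixels'].astype(np.uint8),c,28);print('top ring',r['p'],r['bbox'],q)
print(seg(t,'blank',(298,163)).sum()) 
save('t3.png',cv2.resize(t[130:200,260:340],None,fx=5,fy=5))
plan(645.7,-135.9,82,28.2)
E
```

```text
0.58 [308.8, 131.7, 354.9, 260.3] ((645.9061889648438, -135.3961639404297), (34.39649963378906, 98.64659881591797), 27.715198516845703)
top ring 0.6 [287.9, 153.8, 306.4, 173.0] ((627.8834228515625, 144.58702087402344), (61.45256805419922, 55.81224060058594), 45.65810012817383)
227
d [ -1.2   7.5 112. ] rz -0.007 dist 112 cur [ 638.6 -138.4  194. ] 27.8 t 8.4
```

View pics/t3.png

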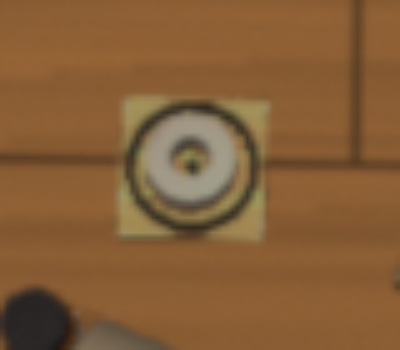

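The ring lies in its nest with the stud in its hole. Bar agrees between wrist and top view.

To row units: 113 mm is 0.113, 108 mm is 0.108.

Call:
{"fn": "step_hand", "kwargs": {"plan": [-0.001,0.004,0.025,0,0,0,-0.001,0.0076,0.065,0,0,0,-0.001,0.0076,0.095,0,0,0,-0.001,0.0076,0.108,0,0,0,-0.001,0.0076,0.113,0,0,0,-0.001,0.0076,0.113,0,0,0], "finger_gap": 1.0}}

```text
time_s: 9.0
eef_pos: [646.1, -137.1, 82.1]
ee_rot: [0.0, 0.517, 0.856, 0.0]
force: [-0.1, -0.3, 0.8]
grip_width: 0.999
grip_force: 0.0
```

Call:
{"fn": "step_hand", "kwargs": {"plan": [0,0,0,0,0,0,0,0,0,0,0,0,0,0,0,0,0,0,0,0,0,0,0,0,0,0,0,0,0,0,0,0,0,0,0,0,0,0,0,0,0,0,0,0,0,0,0,0], "finger_gap": 0.0, "clamp_n": 50}}

```text
time_s: 9.8
eef_pos: [646.1, -137.6, 82.3]
ee_rot: [0.001, 0.517, 0.856, 0.0]
force: [-0.8, -0.1, 5.7]
grip_width: 0.381
grip_force: 52.0
```

Call:
{"fn": "step_hand", "kwargs": {"plan": [0,0,-0.005,0,0,0,0,0,-0.03,0,0,0,0,0,-0.07,0,0,0,0,0,-0.105,0,0,0,0,0,-0.115,0,0,0,0,0,-0.115,0,0,0]}}

```text
time_s: 10.4
eef_pos: [645.9, -137.5, 197.2]
ee_rot: [0.001, 0.517, 0.856, 0.0]
force: [-0.4, 1.1, -2.2]
grip_width: 0.384
grip_force: 51.2
```

```bash
python3 - <<'E'
from h import *
plan(495,-427.4,195,-22.8)
E
```

```text
d [-186.7 -268.3    2.2] rz 0.881 dist 327 cur [ 645.9 -137.5  197.2] 27.7 t 10.4
```

To row units: -251 mm is -0.251, -233 mm is -0.233, 0.88 rad is 0.2801.

Call:
{"fn": "step_hand", "kwargs": {"plan": [-0.012,-0.017,0,0,0,0.0159,-0.036,-0.052,0,0,0,0.0573,-0.062,-0.089,0,0,0,0.1019,-0.088,-0.126,0,0,0,0.1464,-0.114,-0.163,0,0,0,0.191,-0.14,-0.2,0,0,0,0.2324,-0.163,-0.233,0,0,0,0.261,-0.175,-0.251,0,0,0,0.2801]}}

```text
time_s: 11.2
eef_pos: [502.4, -411.2, 193.5]
ee_rot: [-0.002, 0.834, 0.551, -0.001]
force: [0.6, 0.7, -2.2]
grip_width: 0.38
grip_force: 51.1
```

Call:
{"fn": "step_hand", "kwargs": {"plan": [0,0,0,0,0,0,0,0,0,0,0,0,0,0,0,0,0,0]}}

```text
time_s: 11.5
eef_pos: [505.2, -407.7, 195.2]
ee_rot: [-0.001, 0.832, 0.555, -0.0]
force: [0.4, -1.1, -1.5]
grip_width: 0.384
grip_force: 51.1
```

```bash
python3 - <<'E'
from h import *
p,d=cams.capture('wrist');save('w4.png',p);c=cal('wrist')
for n,z in(('bar_blank',138),('bar_nest',4)):
  for r in cams.trace(n,'wrist')[:1]:
    m=r['pixels'].astype(np.uint8);q=rect(m,c,z);print(n,r['p'],r['bbox'],q)
plan(495,-427.4,87,-22.8)
E
```

```text
bar_blank 0.77 [279.0, 145.3, 358.5, 351.7] ((507.45404052734375, -402.7282409667969), (92.01573944091797, 34.1709098815918), 67.22724151611328)
bar_nest 0.94 [273.8, 140.0, 359.4, 236.8] ((504.4016418457031, -404.0860290527344), (77.3565902709961, 69.1822738647461), 66.89976501464844)
d [-21.9  -2.  109.1] rz 0.003 dist 111 cur [ 505.3 -408.   196.1] -22.6 t 11.65
```

View pics/w4.png

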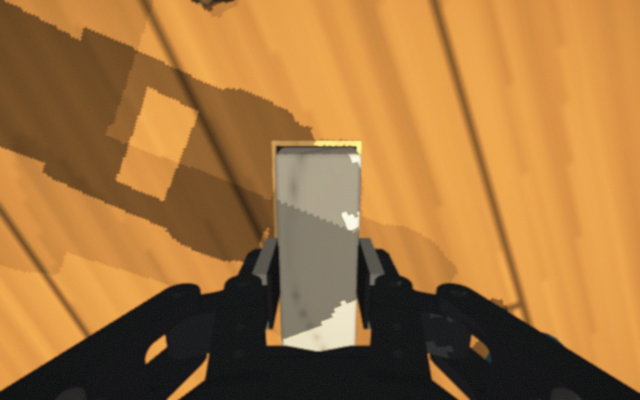

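The bar is held straight, with its front end at (318,150) just inside the nest's far edge at (318,142). It sits about 3 mm forward in the fingers, so I shift 25.5 mm back and lower.

To row units: 107 mm is 0.107, -25.5 mm is -0.0255.

Call:
{"fn": "step_hand", "kwargs": {"plan": [-0.01,-0.001,0.01,0,0,0,-0.025,-0.0023,0.035,0,0,0,-0.0255,-0.0023,0.075,0,0,0,-0.0255,-0.0023,0.095,0,0,0,-0.0255,-0.0023,0.104,0,0,0,-0.0255,-0.0023,0.107,0,0,0,-0.0255,-0.0023,0.107,0,0,0]}}

```text
time_s: 12.35
eef_pos: [493.0, -431.9, 90.0]
ee_rot: [0.001, 0.833, 0.554, 0.0]
force: [-0.4, 0.4, -1.5]
grip_width: 0.384
grip_force: 51.0
```

Call:
{"fn": "step_hand", "kwargs": {"plan": [0,0,0.001,0,0,0,0,0,0.001,0,0,0]}}

```text
time_s: 12.55
eef_pos: [493.0, -431.9, 89.4]
ee_rot: [0.001, 0.833, 0.554, 0.0]
force: [-1.1, -0.0, -2.2]
grip_width: 0.378
grip_force: 51.0
```

Call:
{"fn": "step_hand", "kwargs": {"plan": [0,0,0.001,0,0,0,0,0,0.001,0,0,0]}}

```text
time_s: 12.75
eef_pos: [492.8, -431.6, 87.6]
ee_rot: [0.0, 0.833, 0.554, 0.0]
force: [0.1, 0.2, -2.3]
grip_width: 0.386
grip_force: 51.0
```

Call:
{"fn": "step_hand", "kwargs": {"plan": [0,0,0.001,0,0,0,0,0,0.001,0,0,0]}}

```text
time_s: 12.95
eef_pos: [492.8, -431.6, 86.4]
ee_rot: [0.0, 0.833, 0.554, 0.0]
force: [-0.5, 0.7, -1.8]
grip_width: 0.379
grip_force: 51.1
```

Call:
{"fn": "step_hand", "kwargs": {"plan": [0,0,0.0005,0,0,0,0,0,0.0005,0,0,0]}}

```text
time_s: 13.15
eef_pos: [492.8, -431.6, 86.4]
ee_rot: [0.0, 0.833, 0.554, -0.0]
force: [-2.3, 2.0, 3.3]
grip_width: 0.382
grip_force: 51.6
```

Call:
{"fn": "step_hand", "kwargs": {"plan": [0,0,0,0,0,0,0,0,0,0,0,0,0,0,0,0,0,0,0,0,0,0,0,0,0,0,0,0,0,0], "finger_gap": 1.0}}

```text
time_s: 13.65
eef_pos: [492.8, -431.6, 85.9]
ee_rot: [0.0, 0.833, 0.554, 0.0]
force: [0.8, -0.0, -0.1]
grip_width: 1.001
grip_force: 0.0
```

Call:
{"fn": "step_hand", "kwargs": {"plan": [0,0,-0.03,0,0,0,0,0,-0.075,0,0,0,0,0,-0.105,0,0,0,0,0,-0.11,0,0,0,0,0,-0.11,0,0,0]}}

```text
time_s: 14.15
eef_pos: [492.8, -431.7, 196.5]
ee_rot: [0.001, 0.833, 0.554, 0.0]
force: [-0.7, -0.7, -0.7]
grip_width: 0.998
grip_force: 0.0
```

```bash
python3 - <<'E'
from h import *
plan(445.6,123.6,195,31.4)
E
```

```text
d [ 493.8 -258.3    0.8] rz -0.945 dist 557 cur [ 492.8 -431.7  196.5] -22.7 t 14.15
```

To row units: 352 mm is 0.352, 308 mm is 0.308, -0.945 rad is -0.3008.

Call:
{"fn": "step_hand", "kwargs": {"plan": [0.044,-0.023,0,0,0,-0.0318,0.088,-0.046,0,0,0,-0.0637,0.132,-0.069,0,0,0,-0.1019,0.176,-0.092,0,0,0,-0.1401,0.22,-0.115,0,0,0,-0.1783,0.264,-0.138,0,0,0,-0.2165,0.308,-0.161,0,0,0,-0.2546,0.352,-0.184,0,0,0,-0.3008]}}

```text
time_s: 14.95
eef_pos: [458.0, -33.8, 194.4]
ee_rot: [-0.001, 0.487, 0.873, -0.0]
force: [2.5, 0.8, 1.1]
grip_width: 0.998
grip_force: 0.0
```

```bash
python3 - <<'E'
from h import *
t,_=cams.capture('top');c=cal('top')
for r in cams.trace('bar_blank','top')[:2]:
    q=rect(r['pixels'].astype(np.uint8),c,28);print('top bar',r['p'],r['bbox'],q)
save('t5.png',cv2.resize(t[180:235,435:515],None,fx=6,fy=6))
plan(445.6,123.6,195,31.4)
E
```

```text
top bar 0.67 [460.3, 197.0, 491.4, 216.6] ((492.978271484375, -427.5881652832031), (97.64144134521484, 39.036808013916016), 67.71418762207031)
top bar 0.52 [290.1, 152.3, 304.6, 169.8] ((631.121826171875, 146.3466796875), (53.848392486572266, 48.84712600708008), 1.5337125062942505)
d [137.6  71.7  -0.2] rz 0.009 dist 155 cur [457.5 -31.1 194.4] 31.9 t 15.05
```

View pics/t5.png

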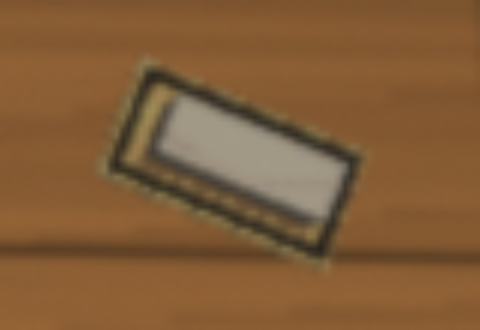

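The bar is inside the rim; measured centre (493,-427.6) against nest about (494.5,-428), the visible offset being parallax. On to the hexagon.

To row units: 136 mm is 0.136, 132 mm is 0.132.

Call:
{"fn": "step_hand", "kwargs": {"plan": [0.042,0.022,0,0,0,0,0.084,0.044,0,0,0,0,0.115,0.06,0,0,0,0,0.132,0.069,0,0,0,0,0.136,0.071,0,0,0,0,0.136,0.071,0,0,0,0,0.136,0.071,0,0,0,0]}}

```text
time_s: 15.75
eef_pos: [449.0, 116.2, 195.4]
ee_rot: [-0.0, 0.49, 0.872, -0.0]
force: [0.3, 0.1, 0.2]
grip_width: 1.001
grip_force: 0.0
```

```bash
python3 - <<'E'
from h import *
p,d=cams.capture('wrist');save('w6.png',p);c=cal('wrist')
for r in cams.trace('hex_blank','wrist')[:1]:
    m=r['pixels'].astype(np.uint8);q=rect(m,c,24);print(r['p'],r['bbox'],q)
    k=max(cv2.findContours(m,0,2)[0],key=cv2.contourArea);print(np.round(plane(cv2.approxPolyDP(k,5,True).reshape(-1,2),c,24)[:,:2]))
plan(445.6,123.6,78,31.4)
E
```

```text
0.66 [284.3, 145.4, 353.1, 224.7] ((446.4137878417969, 121.92994689941406), (52.357601165771484, 60.8079719543457), 32.604026794433594)
[[429. 147.]
 [417. 124.]
 [432.  96.]
 [463.  97.]
 [476. 121.]
 [461. 148.]]
d [  8.1   0.9 117.7] rz -0.002 dist 118 cur [449.1 116.2 195.7] 31.3 t 15.85
```

View pics/w6.png

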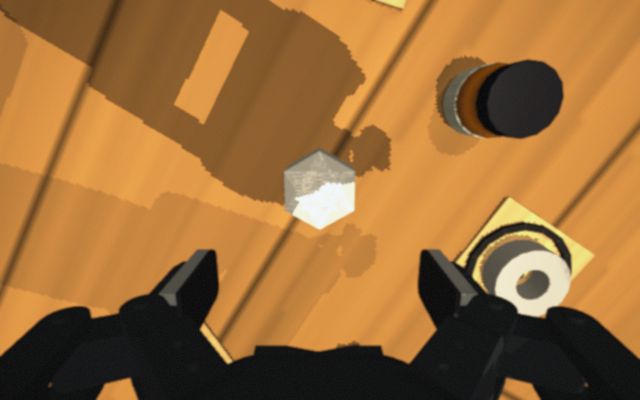

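The hexagon at (319,190) has its flats facing the fingers; position (446,122) agrees with the top view.

To row units: 117.5 mm is 0.1175, 112 mm is 0.112.

Call:
{"fn": "step_hand", "kwargs": {"plan": [0.004,0.0005,0.025,0,0,0,0.007,0.0008,0.065,0,0,0,0.007,0.0008,0.098,0,0,0,0.007,0.0008,0.112,0,0,0,0.007,0.0008,0.1175,0,0,0,0.007,0.0008,0.1175,0,0,0], "finger_gap": 1.0}}

```text
time_s: 16.45
eef_pos: [446.1, 123.1, 78.2]
ee_rot: [-0.0, 0.49, 0.872, -0.0]
force: [0.3, -0.8, -0.1]
grip_width: 1.001
grip_force: 0.0
```

Call:
{"fn": "step_hand", "kwargs": {"plan": [0,0,0,0,0,0,0,0,0,0,0,0,0,0,0,0,0,0,0,0,0,0,0,0,0,0,0,0,0,0,0,0,0,0,0,0,0,0,0,0,0,0], "finger_gap": 0.0, "clamp_n": 50}}

```text
time_s: 17.15
eef_pos: [446.4, 123.6, 79.5]
ee_rot: [0.001, 0.489, 0.872, 0.0]
force: [-1.5, 0.0, 7.5]
grip_width: 0.595
grip_force: 52.7
```

Call:
{"fn": "step_hand", "kwargs": {"plan": [0,0,-0.005,0,0,0,0,0,-0.03,0,0,0,0,0,-0.07,0,0,0,0,0,-0.105,0,0,0,0,0,-0.118,0,0,0,0,0,-0.118,0,0,0]}}

```text
time_s: 17.75
eef_pos: [446.5, 123.7, 198.5]
ee_rot: [0.002, 0.489, 0.872, 0.001]
force: [0.4, 0.5, -1.7]
grip_width: 0.594
grip_force: 52.8
```

```bash
python3 - <<'E'
from h import *
plan(372.3,295.2,195,15.3)
E
```

```text
d [185.1  26.    3.2] rz 0.281 dist 187 cur [446.5 123.7 198.5] 31.4 t 17.75
```

To row units: 155 mm is 0.155, 144 mm is 0.144, 0.28 rad is 0.0891.

Call:
{"fn": "step_hand", "kwargs": {"plan": [0.012,0.002,0,0,0,0.0159,0.042,0.006,0,0,0,0.0382,0.078,0.011,0,0,0,0.0637,0.114,0.016,0,0,0,0.0828,0.144,0.02,0,0,0,0.0891,0.155,0.022,0,0,0,0.0891,0.155,0.022,0,0,0,0.0891,0.155,0.022,0,0,0,0.0891]}}

```text
time_s: 18.55
eef_pos: [384.3, 266.7, 195.9]
ee_rot: [-0.0, 0.606, 0.795, -0.0]
force: [-0.7, 0.3, -1.2]
grip_width: 0.597
grip_force: 52.7
```

```bash
python3 - <<'E'
from h import *
p,d=cams.capture('wrist');save('w7.png',p);c=cal('wrist')
for n,z in(('hex_blank',140),('hex_nest',4)):
  for r in cams.trace(n,'wrist')[:1]:
    m=r['pixels'].astype(np.uint8);q=rect(m,c,z);print(n,r['p'],r['bbox'],q)
plan(372.3,295.2,86,15.3)
E
```

```text
hex_blank 0.72 [251.4, 191.6, 379.6, 335.8] ((383.9475402832031, 266.6524963378906), (52.41102981567383, 65.25859069824219), 16.190052032470703)
hex_nest 0.56 [248.0, 91.1, 374.5, 214.0] ((372.5732421875, 293.4764709472656), (96.88497161865234, 96.90640258789062), 15.455540657043457)
d [ 30.9  -4.2 110.2] rz -0.0 dist 115 cur [384.5 266.5 196.3] 15.3 t 18.7
```

View pics/w7.png

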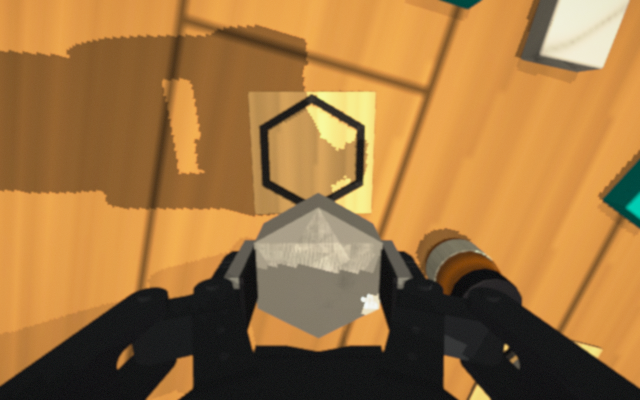

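The held hexagon (318,265) is turned like the nest's rim (312,150), and the jar at (465,275) is well clear of the fingers.

To row units: 111 mm is 0.111, 107 mm is 0.107.

Call:
{"fn": "step_hand", "kwargs": {"plan": [0.012,-0.002,0.01,0,0,0,0.028,-0.004,0.035,0,0,0,0.03,-0.004,0.075,0,0,0,0.03,-0.004,0.097,0,0,0,0.03,-0.004,0.107,0,0,0,0.03,-0.004,0.111,0,0,0,0.03,-0.004,0.111,0,0,0]}}

```text
time_s: 19.4
eef_pos: [372.4, 295.4, 85.6]
ee_rot: [0.0, 0.606, 0.795, 0.0]
force: [-0.1, 1.0, -1.9]
grip_width: 0.595
grip_force: 52.6
```

Call:
{"fn": "step_hand", "kwargs": {"plan": [0,0,0.001,0,0,0,0,0,0.001,0,0,0]}}

```text
time_s: 19.6
eef_pos: [372.5, 295.4, 85.1]
ee_rot: [0.0, 0.606, 0.795, 0.001]
force: [-0.1, 0.7, -0.6]
grip_width: 0.591
grip_force: 52.6
```

Call:
{"fn": "step_hand", "kwargs": {"plan": [0,0,0.001,0,0,0,0,0,0.001,0,0,0]}}

```text
time_s: 19.8
eef_pos: [372.3, 295.3, 83.6]
ee_rot: [0.0, 0.606, 0.795, 0.0]
force: [-1.0, 0.1, -0.8]
grip_width: 0.594
grip_force: 52.6
```

To row units: 0.7 mm is 0.0007.

Call:
{"fn": "step_hand", "kwargs": {"plan": [0,0,0.0007,0,0,0,0,0,0.0007,0,0,0]}}

```text
time_s: 20.0
eef_pos: [372.3, 295.3, 83.5]
ee_rot: [0.0, 0.606, 0.795, 0.0]
force: [-3.9, -1.7, 9.0]
grip_width: 0.594
grip_force: 53.8
```

Call:
{"fn": "step_hand", "kwargs": {"plan": [0,0,0.0005,0,0,0,0,0,0.0005,0,0,0]}}

```text
time_s: 20.2
eef_pos: [372.3, 295.4, 83.5]
ee_rot: [0.0, 0.606, 0.795, 0.0]
force: [-5.2, -3.7, 17.3]
grip_width: 0.594
grip_force: 54.7
```

To row units: -1 mm is -0.001.

Call:
{"fn": "step_hand", "kwargs": {"plan": [0,0,-0.001,0,0,0,0,0,-0.001,0,0,0,0,0,-0.001,0,0,0,0,0,-0.001,0,0,0,0,0,-0.001,0,0,0], "finger_gap": 1.0}}

```text
time_s: 20.7
eef_pos: [372.2, 295.3, 83.1]
ee_rot: [-0.0, 0.606, 0.795, -0.0]
force: [-0.1, 0.3, 0.3]
grip_width: 0.999
grip_force: 0.0
```

Call:
{"fn": "step_hand", "kwargs": {"plan": [0,0,-0.03,0,0,0,0,0,-0.075,0,0,0,0,0,-0.11,0,0,0,0,0,-0.113,0,0,0,0,0,-0.113,0,0,0]}}

```text
time_s: 21.2
eef_pos: [372.3, 295.3, 196.5]
ee_rot: [0.0, 0.606, 0.795, 0.001]
force: [0.5, 0.4, -0.5]
grip_width: 1.001
grip_force: 0.0
```

```bash
python3 - <<'E'
from h import *
plan(521.7,428.8,195,3.7)
E
```

```text
d [ 89.2 179.5   1.7] rz 0.203 dist 200 cur [372.3 295.3 196.5] 15.4 t 21.2
```

To row units: 178 mm is 0.178, 172 mm is 0.172, 0.203 rad is 0.0646.

Call:
{"fn": "step_hand", "kwargs": {"plan": [0.02,0.04,0,0,0,0.0191,0.04,0.08,0,0,0,0.0382,0.06,0.12,0,0,0,0.0637,0.075,0.155,0,0,0,0.0646,0.082,0.172,0,0,0,0.0646,0.085,0.178,0,0,0,0.0646,0.085,0.178,0,0,0,0.0646,0.085,0.178,0,0,0,0.0646]}}

```text
time_s: 22.0
eef_pos: [520.6, 423.9, 195.5]
ee_rot: [-0.0, 0.684, 0.73, -0.001]
force: [0.4, -0.8, 1.0]
grip_width: 1.0
grip_force: 0.0
```

```bash
python3 - <<'E'
from h import *
p,d=cams.capture('wrist');save('w8.png',p);c=cal('wrist')
for r in cams.trace('square_blank','wrist')[:3]:
    m=r['pixels'].astype(np.uint8);q=rect(m,c,24);print(r['p'],r['bbox'],q,p[m>0].mean(0).astype(int))
t,_=cams.capture('top');c=cal('top')
for r in cams.trace('hex_blank','top')[:2]:
    q=rect(r['pixels'].astype(np.uint8),c,28);print('top hex',r['p'],r['bbox'],q)
a=cv2.resize(t[215:265,220:280],None,fx=6,fy=6);b=cv2.resize(p,None,fx=.6,fy=.6);o=np.zeros((300,744,3),np.uint8);o[:240,:384]=b;o[:,384:]=a[:300,:360];save('c8.png',o)
plan(521.7,428.8,79,3.7)
E
```

```text
0.98 [321.6, 0.0, 397.3, 70.5] ((540.9569091796875, 538.402587890625), (46.31287384033203, 42.727745056152344), 7.051980495452881) [  4 197 171]
0.95 [165.4, 123.3, 236.0, 193.0] ((432.3577880859375, 446.8709411621094), (47.533573150634766, 51.09100341796875), 89.28034973144531) [  6 127 110]
0.91 [408.3, 146.6, 495.3, 230.5] ((620.5521240234375, 438.1528015136719), (47.98356628417969, 53.080196380615234), 39.1223258972168) [  6 181 156]
top hex 0.59 [242.1, 230.6, 259.7, 248.8] ((373.69805908203125, 291.1265869140625), (53.443084716796875, 56.56831359863281), 2.680680513381958)
d [  4.6   1.1 117.5] rz 0.0 dist 118 cur [520.9 424.1 196.5] 3.7 t 22.2
```

View pics/c8.png

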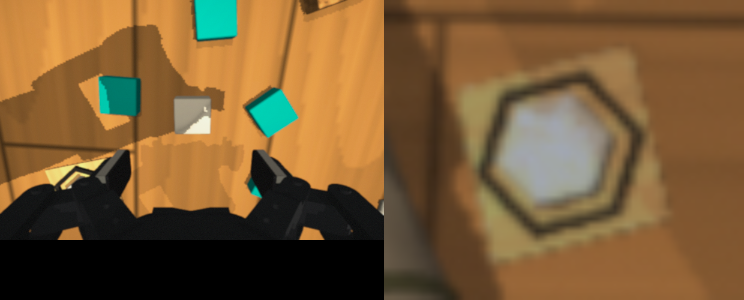

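The hexagon lies inside its rim (right half of the picture). The pale square is at wrist pixel (321,192), with turquoise blocks about 25 mm beyond the finger backs to left (200,158) and right (452,188). I open to only 0.75 for more room.

To row units: 50 mm is 0.05, 30 mm is 0.03.

```bash
python3 - <<'E'
from h import *
p=cv2.imread('pics/w8.png')[:,:,::-1].copy();c=cal('wrist')
hsv=cv2.cvtColor(p,cv2.COLOR_RGB2HSV);m=((hsv[...,1]<90)&(hsv[...,2]>80)).astype(np.uint8)
n,l,st,ce=cv2.connectedComponentsWithStats(m);i=l[200,321];print(st[i],rect((l==i).astype(np.uint8),c,24))
E
```

```text
[ 290  160   62   63 3804] ((522.7717895507812, 428.78668212890625), (45.82294845581055, 48.034629821777344), 3.60966157913208)
```

Call:
{"fn": "step_hand", "kwargs": {"plan": [0.004,0.001,0.005,0,0,0,0.004,0.001,0.03,0,0,0,0.004,0.001,0.05,0,0,0,0.004,0.001,0.05,0,0,0], "finger_gap": 0.75}}

```text
time_s: 22.6
eef_pos: [520.9, 428.0, 143.0]
ee_rot: [-0.001, 0.684, 0.73, -0.003]
force: [0.0, -1.1, 0.3]
grip_width: 0.753
grip_force: 0.0
```

```bash
python3 - <<'E'
from h import *
plan(521.7,428.8,79.5,3.7)
E
```

```text
d [ 0.9  1.1 63.5] rz 0.0 dist 64 cur [520.9 428.  143. ] 3.7 t 22.6
```

To row units: 66 mm is 0.066, 65 mm is 0.065.

Call:
{"fn": "step_hand", "kwargs": {"plan": [0,0.001,0.015,0,0,0,0,0.001,0.04,0,0,0,0,0.001,0.056,0,0,0,0,0.001,0.065,0,0,0,0,0.001,0.066,0,0,0,0,0.001,0.066,0,0,0]}}

```text
time_s: 23.2
eef_pos: [523.4, 428.7, 80.9]
ee_rot: [0.0, 0.684, 0.73, 0.001]
force: [1.0, -0.3, 1.2]
grip_width: 0.751
grip_force: 0.0
```

Call:
{"fn": "step_hand", "kwargs": {"plan": [0,0,0,0,0,0,0,0,0,0,0,0,0,0,0,0,0,0,0,0,0,0,0,0,0,0,0,0,0,0,0,0,0,0,0,0], "finger_gap": 0.0, "clamp_n": 50}}

```text
time_s: 23.8
eef_pos: [523.6, 428.8, 81.6]
ee_rot: [0.0, 0.684, 0.73, 0.001]
force: [0.3, 0.3, 5.4]
grip_width: 0.524
grip_force: 53.1
```

Call:
{"fn": "step_hand", "kwargs": {"plan": [0,0,-0.005,0,0,0,0,0,-0.03,0,0,0,0,0,-0.07,0,0,0,0,0,-0.105,0,0,0,0,0,-0.118,0,0,0,0,0,-0.118,0,0,0]}}

```text
time_s: 24.4
eef_pos: [523.3, 428.7, 199.6]
ee_rot: [0.0, 0.684, 0.73, 0.001]
force: [-0.4, -0.0, -2.6]
grip_width: 0.527
grip_force: 52.4
```

```bash
python3 - <<'E'
from h import *
plan(435.8,-101.9,195,-29.3)
E
```

```text
d [-523.8 -121.8    3.7] rz 0.576 dist 538 cur [523.3 428.7 199.6] 3.7 t 24.4
```

The rows are not in the units I measure in: shifts go in shares of 1000 mm and turns go in shares of 180 degrees. I convert before sending: -315 mm is -0.315, -270 mm is -0.27, 0.576 rad is 0.1833.

Call:
{"fn": "step_hand", "kwargs": {"plan": [-0.015,-0.003,0,0,0,0.0095,-0.047,-0.011,0,0,0,0.0318,-0.09,-0.021,0,0,0,0.0573,-0.135,-0.031,0,0,0,0.0859,-0.18,-0.042,0,0,0,0.1146,-0.225,-0.052,0,0,0,0.1432,-0.27,-0.063,0,0,0,0.1687,-0.315,-0.073,0,0,0,0.1833]}}

```text
time_s: 25.2
eef_pos: [469.1, 107.8, 196.2]
ee_rot: [-0.001, 0.864, 0.504, -0.002]
force: [1.4, 0.7, -1.3]
grip_width: 0.523
grip_force: 52.3
```

Call:
{"fn": "step_hand", "kwargs": {"plan": [-0.043,0,0,0,0,0,-0.043,0,0,0,0,0], "quiet": true}}

```text
ok
```

```bash
python3 - <<'E'
from h import *
plan(435.8,-101.9,195,-29.3)
E
```

```text
d [-154.3   74.3    1.2] rz -0.004 dist 171 cur [447.2  69.  196.2] -29.5 t 25.4
```

To row units: -154 mm is -0.154, -148 mm is -0.148.

Call:
{"fn": "step_hand", "kwargs": {"plan": [-0.025,0.012,0,0,0,0,-0.06,0.029,0,0,0,0,-0.1,0.048,0,0,0,0,-0.13,0.063,0,0,0,0,-0.148,0.072,0,0,0,0,-0.154,0.074,0,0,0,0,-0.154,0.074,0,0,0,0,-0.154,0.074,0,0,0,0]}}

```text
time_s: 26.2
eef_pos: [438.7, -97.5, 197.6]
ee_rot: [-0.001, 0.863, 0.506, -0.0]
force: [0.6, -0.8, -1.5]
grip_width: 0.522
grip_force: 52.3
```

```bash
python3 - <<'E'
from h import *
p,d=cams.capture('wrist');save('w9.png',p);c=cal('wrist')
for n,z in(('square_blank',138),('square_nest',4)):
  for r in cams.trace(n,'wrist')[:1]:
    m=r['pixels'].astype(np.uint8);q=rect(m,c,z);print(n,r['p'],r['bbox'],q)
plan(435.8,-101.9,88,-29.3)
E
```

```text
square_blank 0.59 [261.8, 208.5, 372.5, 319.9] ((439.1330261230469, -97.62654876708984), (52.84982681274414, 46.61183547973633), 60.86173629760742)
square_nest 0.95 [254.5, 142.9, 380.1, 222.1] ((441.7793884277344, -91.21405029296875), (68.89461517333984, 96.13927459716797), 60.513790130615234)
d [ -5.3  -0.6 110. ] rz 0.002 dist 110 cur [438.9 -97.6 198. ] -29.2 t 26.35
```

View pics/w9.png

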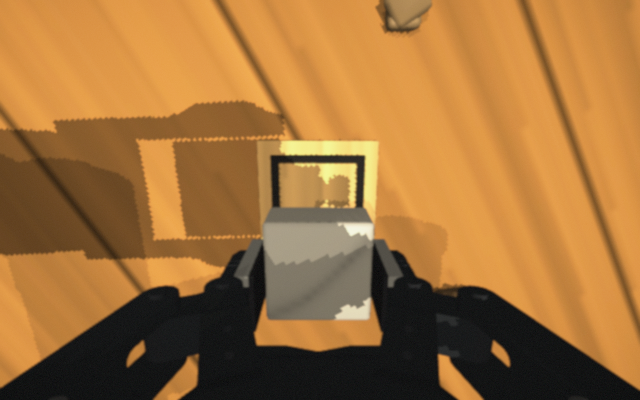

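The square (319,263) is aligned with its nest, whose far rim is at (319,157). Lowering.

To row units: 110 mm is 0.11, 107 mm is 0.107.

Call:
{"fn": "step_hand", "kwargs": {"plan": [-0.003,0,0.012,0,0,0,-0.006,-0.0006,0.04,0,0,0,-0.006,-0.0006,0.078,0,0,0,-0.006,-0.0006,0.098,0,0,0,-0.006,-0.0006,0.107,0,0,0,-0.006,-0.0006,0.11,0,0,0,-0.006,-0.0006,0.11,0,0,0]}}

```text
time_s: 27.05
eef_pos: [435.8, -103.5, 88.7]
ee_rot: [0.0, 0.863, 0.506, 0.0]
force: [-0.3, 1.2, -0.7]
grip_width: 0.525
grip_force: 52.3
```

Call:
{"fn": "step_hand", "kwargs": {"plan": [0,0,0.001,0,0,0,0,0,0.001,0,0,0]}}

```text
time_s: 27.25
eef_pos: [435.8, -103.7, 87.9]
ee_rot: [0.001, 0.863, 0.505, 0.0]
force: [-0.1, 0.1, -2.0]
grip_width: 0.524
grip_force: 52.3
```

Call:
{"fn": "step_hand", "kwargs": {"plan": [0,0,0.001,0,0,0,0,0,0.001,0,0,0]}}

```text
time_s: 27.45
eef_pos: [435.5, -103.6, 86.4]
ee_rot: [0.0, 0.863, 0.505, 0.0]
force: [-0.2, -0.3, -1.3]
grip_width: 0.523
grip_force: 52.3
```

To row units: 0.8 mm is 0.0008.

Call:
{"fn": "step_hand", "kwargs": {"plan": [0,0,0.0008,0,0,0,0,0,0.0008,0,0,0]}}

```text
time_s: 27.65
eef_pos: [435.5, -103.6, 85.6]
ee_rot: [0.0, 0.863, 0.505, 0.0]
force: [-0.8, 0.4, 1.9]
grip_width: 0.525
grip_force: 52.6
```

Call:
{"fn": "step_hand", "kwargs": {"plan": [0,0,0.0004,0,0,0,0,0,0.0004,0,0,0]}}

```text
time_s: 27.85
eef_pos: [435.5, -103.6, 85.5]
ee_rot: [0.0, 0.863, 0.506, 0.0]
force: [-3.1, 1.0, 7.8]
grip_width: 0.525
grip_force: 53.5
```

Call:
{"fn": "step_hand", "kwargs": {"plan": [0,0,0,0,0,0,0,0,0,0,0,0,0,0,0,0,0,0,0,0,0,0,0,0,0,0,0,0,0,0], "finger_gap": 1.0}}

```text
time_s: 28.35
eef_pos: [435.4, -103.5, 84.9]
ee_rot: [-0.0, 0.863, 0.505, -0.0]
force: [-0.4, -0.4, 0.5]
grip_width: 1.001
grip_force: 0.0
```

Call:
{"fn": "step_hand", "kwargs": {"plan": [0,0,-0.03,0,0,0,0,0,-0.075,0,0,0,0,0,-0.11,0,0,0,-0.04,0,-0.12,0,0,0,-0.08,0,-0.12,0,0,0,-0.12,0,-0.12,0,0,0,-0.14,0,-0.12,0,0,0,-0.14,0,-0.12,0,0,0]}}

```text
time_s: 29.15
eef_pos: [366.1, -227.3, 205.0]
ee_rot: [0.0, 0.864, 0.504, -0.0]
force: [-0.3, 0.0, -0.6]
grip_width: 1.0
grip_force: 0.0
```

```bash
python3 - <<'E'
from h import *
t,_=cams.capture('top');c=cal('top')
for n in('ring','square','hex','bar'):
  for r in cams.trace(n+'_blank','top')[:5]:
    m=r['pixels'].astype(np.uint8);q=rect(m,c,28);print(n,round(r['p'],2),np.round(q[0],1),np.round(q[1],1),t[m>0].mean(0).astype(int))
o=cv2.resize(t[130:270,130:510],None,fx=2.1,fy=2.1,interpolation=cv2.INTER_CUBIC);save('end.png',o)
print(readout.sense()['time_s'])
E
```

```text
ring 0.5 [627.9 144.6] [60.5 58.6] [144 135 116]
square 0.81 [636.5 333.9] [53.5 50.4] [ 27 113  99]
square 0.71 [ 435.2 -104.5] [45.  45.9] [157 155 136]
square 0.7 [373.6 291.2] [53.3 56.7] [154 155 147]
square 0.66 [429.1 442.8] [44.6 52. ] [ 28 118 103]
square 0.62 [620.7 432.2] [52.8 46.9] [ 23 113  99]
hex 0.79 [373.5 292.7] [53.5 53.4] [154 155 148]
bar 0.67 [ 493.9 -426.7] [98.7 37.2] [146 137 120]
29.4
```

View pics/end.png

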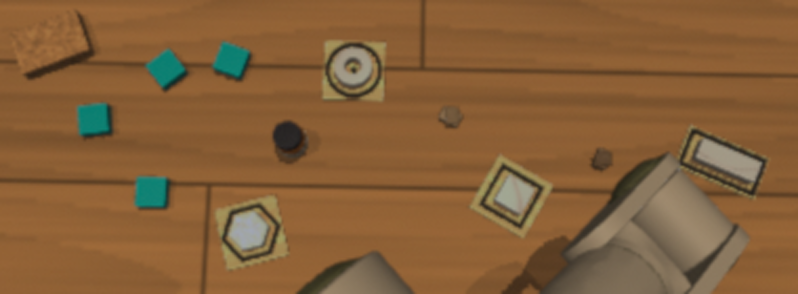

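The final picture shows all four blanks inside their rims (ring at crop (353,68), square (514,195), hex (248,232), bar (728,160)), each centre within about 4 mm of its nest's. The jar at (288,138) has not moved.

Call:
{"fn": "step_hand", "kwargs": {"plan": [0,0,0,0,0,0,0,0,0,0,0,0], "quiet": true}}

```text
ok
```

```bash
python3 -c "
from rig import order; print(order.finish_job())"
```

```text
the job is handed in; nothing more can be done
None
```

All four blanks are in their own nests, set down gently with the jar left standing where it was, and the job was handed in at about 30 s; it returned no verdict, so this rests on my last camera check.

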